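# Wedge the dry box door open and take out the part box

### The arm

A 6-joint arm with a two-finger parallel gripper is mounted at the origin on a cart in front of the work surface, level with it; the furniture and walls round the work are solid. World frame = base frame: x ahead of the robot, y to its left, z up, the work surface at z = 0. Lengths are in m, angles in degrees, forces in N, time in s.
With the tool pointing down it reaches from about 0.35 to 0.725 m from the base axis. Payload 4.3 kg.
Tool frame: the origin (TCP) lies at the very end of the fingers, on their centre line; the grasp point (between the pads) lies 19 mm behind it; z points along the fingers, y is the line along which they close (so a half turn about z gives the same grasp; the last joint's range is limited). The gripper opens to 85 mm and grips with 20 to 120 N. Pads are 22 mm wide; open, the fingers measure 114 mm over their backs; the gripper's body (76 mm by 85 mm) begins 54 mm behind the grasp point. The pads swing forward as they close: fully open they stand 13 mm farther back than shut.
Start: joints at [69.139, 21.618, 4.641, 73.018, 0, 83.68], TCP at [0.144, 0.557, 0.231] pointing down, gripper open.
Joint ranges: [-156.06, 156.06], [-48.1, 94.91], [-58.44, 69.94], [-101.28, 121.22], [-78.64, 73.56], [-180, 180]. Speed limits (degrees/s): [147.25, 147.25, 180, 180, 180, 180].

### API

Orientations are given as [roll, pitch, yaw] about the fixed x, y, z axes, in that order (R = Rz(yaw) Ry(pitch) Rx(roll)).
In Python, from station import ctrl gives the robot as it stands. Calls block until the motion is done:
- ctrl.reach(position, orientation): joint-space move of the TCP to a pose.
- ctrl.move_straight(position, vel=0.15, rot=None): straight line of the TCP; rot=None keeps the orientation; vel is the mean speed in m/s.
- ctrl.goto_joints(angles): joint-space move.
- ctrl.command_gripper(opening, newtons=None): finger opening in m; newtons is the grip in N (None keeps the last); returns when the fingers have stopped.
- ctrl.sleep(seconds).
- ctrl.solve_ik(position, orientation): joint angles nearest the present ones, or None.
- ctrl.grab_frame(name): name is "side" or "top" or "wrist"; returns a dict with "color" (480x640x3 uint8, red, green, blue), "fx", "fy", "cx", "cy" (pixels), "eye" and "attitude" of the camera in the world; the wrist camera has in their place "tool_from_camera" (4x4, takes a point from camera to tool coordinates, whose origin is the TCP and whose axes are the flange's). Camera axes: x right, y down, z forward; pixel columns grow to the right and rows downward; lengths in m; the calibration is good to about 2 mm. The wrist camera is an equidistant fisheye: a pixel r from the principal point sees the ray r / f radians off the axis. A picture is of the moment at which its call begins: read the wrist's pose just before it. There is no depth.
A pose or a line that the arm cannot do raises ctrl.MotionError and nothing moves.
- ctrl.hand_in(): hands the job in; it is judged then, once.
Readings, each from a call of its own:
- ctrl.get_time(): time.
- ctrl.get_joint_pos(): joint angles.
- ctrl.get_qd(): joint speeds.
- ctrl.get_effort(): joint torques, N m.
- ctrl.get_tool_pos(): TCP position.
- ctrl.get_tcp_rot(): TCP orientation.
- ctrl.get_force(): force on the tool from outside, world axes, zero at the start.
- ctrl.get_wrist_torque(): the same for the moment, N m.
- ctrl.get_width(): finger opening in m.
- ctrl.get_gripper_force(): force on a finger pad.
Only numpy, scipy, OpenCV 4.12 (cv2) and the standard library are available. Lean on these libraries where they do the work, as an engineer would, in place of code of your own. Each camera call takes 0.05 s, during which the arm holds its last target. There are 200 camera calls.

### The job

Open the spring-closing door of the small dry box with the orange wedge, and leave the wedge standing on the table against the inside of the door's yellow-marked pull flange, so that it props the door open at about a right angle or a little more. Then take the little grey parts box out of the dry box and lay it flat, right way up, in the black tray, leaving the door propped. Do not disturb the white cap in the dry box, the spray can or the amber bottle.

Things in the scene. Friction and masses are not known exactly. Their poses are not given: they have to be found in the camera images.
- dry_box: Grey box fixed to the table, 140 (x) x 160 (y) x 81 mm high; origin at the centre of its underside, front on its -x face. Raised inner floor at z 35 mm; the chamber above it spans x -70 to +64, y -74 to +74 mm, with 6 mm walls at the back and both sides up to z 81 mm; its front and top are closed only by the door.
- door_angle (a joint): Angle of the door about its upright hinge, rad: 0 shut, grows as it opens (counter-clockwise seen from above), stop at 1.95. A spring pulls it shut from any angle (0.16 N m shut, 0.29 N m at 1.65 rad). At 1.57 rad and more the chamber is clear from above.
- hinge (a point): Point of the dry box on the door's hinge axis, at table height: x -73.5, y -80 mm in the dry box frame. Axes as the dry box's. With the door shut the panel runs from here along +y of the dry box, in line with the hinge to +-3 mm.
- flange (a point): Middle of the pull flange's lower edge on its inner face, 205 mm from the hinge axis, 14 mm above the table; turns with the door (x away from the inner face, y away from the hinge). The flange is the panel's last 75 mm, yellow outside; it stands out beyond the box's side wall, with open table behind it, so a thing let down there can push it open.
- wedge_grip (a point): Middle of the grip post of the loose orange door wedge, 56 mm above its underside; x points to the thin tip, z up. Post 30 (x) x 26 (y) mm, from 24 to 78 mm above the underside. Foot 44 mm wide (y), x -30 to +75 mm: 24 mm high up to x +25, then a ramp straight down to 4 mm at the tip.
- wedge: The same wedge, 0.15 to 0.31 kg; origin on its underside below the grip post. Standing on the table and pushed tip first into the 14 mm gap under the flange, its ramp meets the flange's inner lower edge at about x +50 mm and jams: let go, it then holds the door by itself.
- door: The door; origin on the hinge axis at table height, y along the panel away from the hinge, x towards its inner side. Blue panel 6 mm thick, 235 mm wide, from z 14 to 86 mm; fixed to its inner side and swinging out with it, a clear roof plate (z 82 to 86 mm, 140 mm deep, over the first 158 mm of the panel).
- part_centre (a point): Centre of the small light grey parts box with a paper label on top, loose on the floor of the chamber, 42 (x) x 62 (y) x 22 mm high; z up.
- part_box: The same parts box; origin at the centre of its underside.
- cap_centre (a point): Centre of the round white plastic cap, 41 mm across, 10 mm high, loose in the chamber beside the parts box; it stays there.
- tray: Shallow black tray fixed to the table, 110 (x) x 130 (y) x 18 mm, walls and floor 4 mm thick; origin at the centre of its underside.
- can: Spray can standing on the table, 42 mm across, 136 mm high; origin under its centre. Bystander.
- amber_bottle: Small amber bottle with a black cap standing on the table, 38 mm across, 80 mm high; origin under its centre. Bystander.
Things that resemble listed ones, but are neither listed nor needed, are in the scene too. Of the things shaped like the wedge, the orange one is meant.

How it is judged:
By the outcome, as a careful person would: the job done as asked, in the order asked, and still so for the second after the job is handed in, with the robot touching nothing.
It also fails if it takes over 67 s, if anything falls off the work surface, if the arm or the gripper's body presses on something with over 40 N, if the wrist force passes 120 N, or if a joint passes its speed limit or range.

## Working session

There is one attempt and no reset: what is moved stays moved. The work goes in short steps, each a Python script; the robot and the scene stay as the last script left them, time stands still between calls to the robot, and variables do not carry over. Pictures are saved under pics/ and viewed, at most 10 in all, crops included, and the job is handed in when it is done.

```bash
mkdir -p pics; ls; python3 - <<'E'
from station import ctrl
import cv2,numpy as np
for n in ["side","top","wrist"]:
    f=ctrl.grab_frame(n)
    cv2.imwrite(f"pics/a_{n}.png",f["color"][:,:,::-1])
    print(n,{k:(np.round(v,4).tolist() if not isinstance(v,(int,float)) else v) for k,v in f.items() if k!="color"})
print(ctrl.get_tool_pos(),ctrl.get_tcp_rot(),ctrl.get_time())
E
```

```text
pics
side {'fx': 512.1845623181487, 'fy': 512.1845623181487, 'cx': 315.15685653922145, 'cy': 237.7373602471244, 'eye': [0.4605, 1.0702, 0.7076], 'attitude': [-120.9731, 1.0095, -179.2707]}
top {'fx': 546.6335254167383, 'fy': 546.6335254167383, 'cx': 327.2109973980701, 'cy': 246.57008567460863, 'eye': [0.2454, -0.0263, 1.4833], 'attitude': [-170.0003, 0.8874, -91.1837]}
wrist {'fx': 371.64829954431775, 'fy': 371.64829954431775, 'cx': 325.85953057631343, 'cy': 233.23874626034865, 'tool_from_camera': [[-0.0007, -0.9619, -0.2735, 0.0684], [1.0, -0.0005, -0.0011, -0.0011], [0.0009, -0.2735, 0.9619, -0.1432], [0.0, 0.0, 0.0, 1.0]]}
[0.14417578 0.55614674 0.23058057] [-1.79912754e+02 -9.07237576e-03  1.65459845e+02] 0.15
```

View pics/a_side.png

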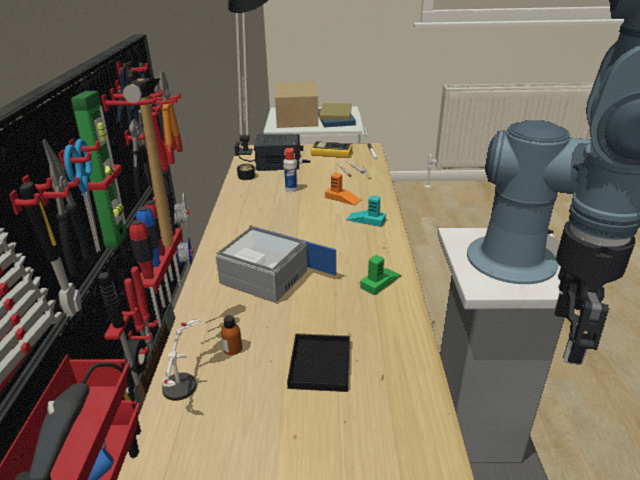

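View pics/a_top.png

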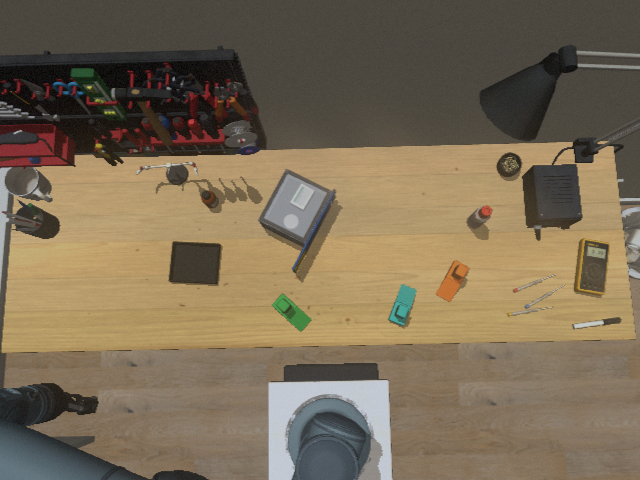

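```bash
cat > h.py <<'E'
import numpy as np, cv2
from scipy.spatial.transform import Rotation as R
from station import ctrl
def Rm(rpy): return R.from_euler('xyz',rpy,degrees=True).as_matrix()
def grab(n,save=None):
    T=(np.array(ctrl.get_tool_pos()),Rm(ctrl.get_tcp_rot()))
    f=ctrl.grab_frame(n); f['name']=n
    if n=='wrist':
        M=np.array(f['tool_from_camera']); f['C']=T[0]+T[1]@M[:3,3]; f['R']=T[1]@M[:3,:3]
    else: f['C']=np.array(f['eye']); f['R']=Rm(f['attitude'])
    if save: cv2.imwrite(f'pics/{save}.png',f['color'][:,:,::-1])
    return f
def ray(f,uv):
    d=(np.atleast_2d(uv).astype(float)-[f['cx'],f['cy']])/[f['fx'],f['fy']]
    if f['name']=='wrist':
        r=np.linalg.norm(d,axis=1,keepdims=True)+1e-12
        d=np.hstack([d/r*np.sin(r),np.cos(r)])
    else: d=np.hstack([d,np.ones((len(d),1))])
    return d@f['R'].T
def onz(f,uv,z):
    d=ray(f,uv); return f['C']+d*((z-f['C'][2])/d[:,2:3])
def proj(f,p):
    q=(np.atleast_2d(p)-f['C'])@f['R']
    if f['name']=='wrist':
        n=np.linalg.norm(q[:,:2],axis=1,keepdims=True)+1e-12
        q=q[:,:2]/n*np.arctan2(n,q[:,2:])
    else: q=q[:,:2]/q[:,2:]
    return q*[f['fx'],f['fy']]+[f['cx'],f['cy']]
def tri(f1,u1,f2,u2):
    A=[];b=[]
    for f,u in((f1,u1),(f2,u2)):
        d=ray(f,u)[0]; d/=np.linalg.norm(d); P=np.eye(3)-np.outer(d,d); A.append(P); b.append(P@f['C'])
    A=np.array(A).reshape(-1,3);return np.linalg.lstsq(A,np.hstack(b),rcond=None)[0]
def mask(f,lo,hi):
    return cv2.inRange(cv2.cvtColor(f['color'],cv2.COLOR_RGB2HSV),np.array(lo),np.array(hi))
def blobs(m,amin=60):
    c,_=cv2.findContours(m,cv2.RETR_EXTERNAL,cv2.CHAIN_APPROX_NONE)
    return sorted([x for x in c if cv2.contourArea(x)>amin],key=cv2.contourArea)[::-1]
def crop(f,x0,y0,w,h,W,H): 
    i=cv2.resize(f['color'][y0:y0+h,x0:x0+w],(W,H),interpolation=cv2.INTER_CUBIC)
    return i[:,:,::-1]
E
python3 - <<'E'
from h import *
t=grab('top');s=grab('side')
L=crop(t,250,160,100,125,400,500)
Rr=np.vstack([crop(s,210,220,133,83,400,250),np.hstack([crop(t,430,250,50,62,200,250),crop(s,315,165,50,62,200,250)])])
cv2.imwrite('pics/b.png',np.hstack([L,Rr]))
for n,f in(('top',t),('side',s)):
  for nm,lo,hi in(('or',(5,170,120),(16,255,255)),('blue',(105,120,40),(125,255,255)),('black',(0,0,0),(179,255,45))):
    for c in blobs(mask(f,lo,hi)):
        r=cv2.minAreaRect(c);print(n,nm,cv2.contourArea(c),np.round(cv2.boxPoints(r)).tolist())
for z in (0,.081): print(z,'wedge',onz(t,(452,282),z),'hinge',onz(t,(333,193),z),'end',onz(t,(297,268),z),'tray',onz(t,(195,263),z),'bottle',onz(t,(208,199),z),'can',onz(t,(480,217),z))
E
```

```text
top or 478.0 [[436.0, 294.0], [454.0, 260.0], [469.0, 268.0], [450.0, 302.0]]
top black 15865.5 [[-2.0, 56.0], [260.0, 48.0], [264.0, 160.0], [1.0, 169.0]]
top black 3165.0 [[475.0, 94.0], [566.0, 45.0], [598.0, 103.0], [507.0, 153.0]]
top black 2119.5 [[-6.0, 395.0], [90.0, 372.0], [99.0, 411.0], [3.0, 434.0]]
top black 229.5 [[153.0, 471.0], [205.0, 471.0], [205.0, 479.0], [153.0, 479.0]]
top black 204.5 [[169.0, 146.0], [222.0, 144.0], [222.0, 154.0], [169.0, 155.0]]
top black 147.5 [[571.0, 144.0], [583.0, 134.0], [598.0, 151.0], [587.0, 161.0]]
side or 382.5 [[324.0, 196.0], [331.0, 171.0], [365.0, 181.0], [358.0, 206.0]]
side or 214.0 [[162.0, 103.0], [171.0, 103.0], [171.0, 151.0], [162.0, 151.0]]
side or 88.5 [[221.0, 327.0], [236.0, 327.0], [236.0, 336.0], [221.0, 336.0]]
side blue 645.0 [[300.0, 264.0], [306.0, 241.0], [341.0, 251.0], [335.0, 274.0]]
side blue 353.0 [[88.0, 479.0], [101.0, 448.0], [116.0, 454.0], [102.0, 485.0]]
side blue 197.0 [[134.0, 210.0], [153.0, 208.0], [155.0, 225.0], [136.0, 227.0]]
side blue 98.5 [[285.0, 170.0], [295.0, 170.0], [295.0, 187.0], [2
[... 1538 characters left out ...]
295.0]]
side black 109.5 [[603.0, 8.0], [613.0, -4.0], [635.0, 15.0], [624.0, 27.0]]
side black 108.5 [[237.0, 167.0], [253.0, 166.0], [254.0, 178.0], [238.0, 179.0]]
0 wedge [[ 0.40184654 -0.34544151  0.        ]] hinge [[ 0.6595136  -0.02810544  0.        ]] end [[0.44976523 0.07524117 0.        ]] tray [[0.47003474 0.35594484 0.        ]] bottle [[0.65087579 0.32320503 0.        ]] can [[ 0.58067203 -0.43358592  0.        ]]
0.081 wedge [[ 0.39330529 -0.32801292  0.081     ]] hinge [[ 0.63690121 -0.0280065   0.081     ]] end [[0.43860715 0.06969638 0.081     ]] tray [[0.45776975 0.33507088 0.081     ]] bottle [[0.62873511 0.30411898 0.081     ]] can [[ 0.56236516 -0.41134378  0.081     ]]
```

View pics/b.png

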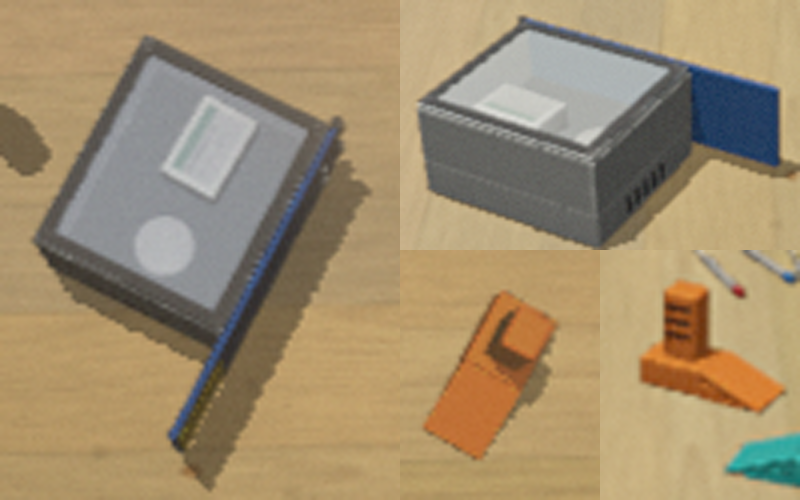

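The top view shows the box rim corners at about (287,169) and (259,220), and the door's top edge from (334,190) to (294,270). The wedge post is at about (464,267) with its tip edge at (436,294)–(449,302). The part is at (302,196) and the cap at (291,221). Next I'll look from near with the wrist camera.

```bash
python3 - <<'E'
from h import *
import pickle
F={}
for k,p,yaw in(('box1',(.50,.06,.25),64),('box2',(.47,.0,.25),64),('w1',(.41,-.33,.21),-31),('w2',(.37,-.30,.21),-31)):
    ctrl.reach(p,[180,0,yaw]); F[k]=grab('wrist','c_'+k); print(k,ctrl.get_time(),np.round(F[k]['C'],3))
pickle.dump(F,open('F.pkl','wb'))
I=[cv2.resize(F[k]['color'][:,:,::-1],(400,300),interpolation=cv2.INTER_AREA) for k in F]
cv2.imwrite('pics/c.png',np.vstack([np.hstack(I[:2]),np.hstack(I[2:])]))
E
```

```text
box1 2.4833 [0.531 0.122 0.393]
box2 2.9083 [0.501 0.061 0.393]
w1 4.2333 [ 0.471 -0.366  0.353]
w2 4.6 [ 0.43  -0.335  0.354]
```

View pics/c.png

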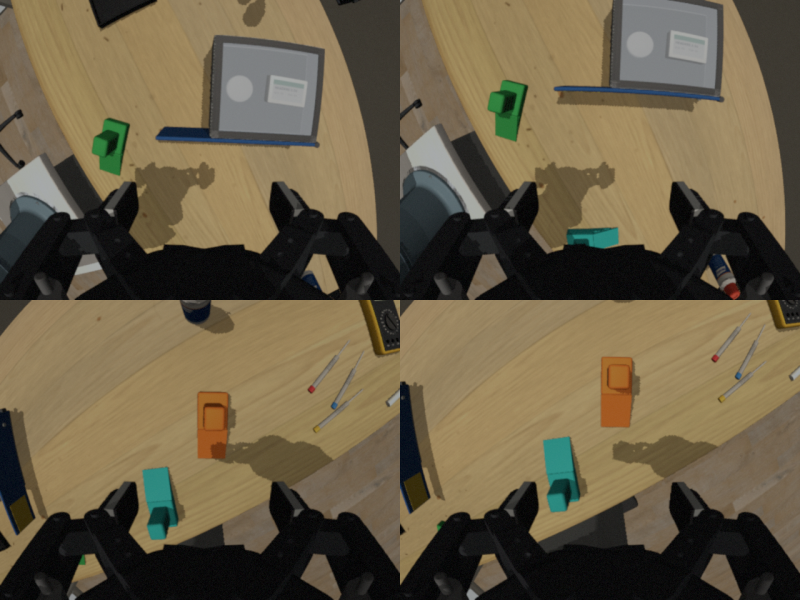

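```bash
python3 - <<'E'
from h import *
import pickle
F=pickle.load(open('F.pkl','rb'))
L=np.vstack([crop(F['w1'],302,140,80,125,192,300),crop(F['w2'],312,84,80,125,192,300)])
Rr=np.vstack([crop(F['box1'],240,50,304,200,608,400),crop(F['box2'],240,110,304,100,608,200)])
cv2.imwrite('pics/d.png',np.hstack([L,Rr]))
for k in('w1','w2'):
    m=mask(F[k],(4,150,60),(18,255,255)); c=blobs(m)[0]; 
    print(k,cv2.approxPolyDP(c,3,True)[:,0].tolist())
    v=F[k]['color'][:,:,0].copy(); v[m==0]=0; 
    c=blobs(cv2.inRange(v,205,255),20)
    for b in c[:3]: print('  bright',cv2.contourArea(b),np.round(cv2.boxPoints(cv2.minAreaRect(b)),1).tolist())
    print(np.percentile(v[m>0],[5,25,50,75,95]))
for k in('box1','box2'):
    c=blobs(mask(F[k],(105,120,40),(125,255,255)))[0]; print(k,cv2.approxPolyDP(c,2,True)[:,0].tolist())
E
```

```text
w1 [[319, 147], [316, 251], [359, 253], [365, 151], [355, 147]]
[100.6 135.  156.  158.  159. ]
w2 [[324, 91], [322, 202], [365, 203], [371, 153], [371, 95], [363, 91]]
[119. 159. 162. 163. 164.]
box1 [[250, 219], [254, 223], [447, 231], [503, 230], [338, 222], [325, 206], [264, 204]]
box2 [[247, 141], [252, 144], [427, 151], [510, 160], [510, 156], [395, 144], [270, 138]]
```

View pics/d.png

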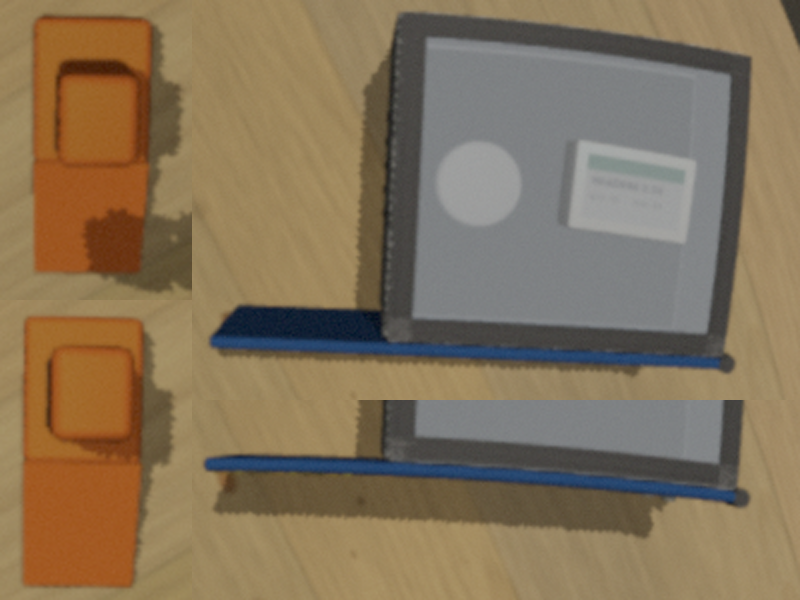

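```bash
python3 - <<'E'
from h import *
import pickle
F=pickle.load(open('F.pkl','rb')); w1,w2,b1,b2=[F[k] for k in('w1','w2','box1','box2')]
r=lambda x:np.round(x,4).tolist()
pt=tri(w1,(342.8,189.6),w2,(350.1,123)); print('posttop',r(pt))
for f,tip,rear,pc in((w1,[(316.6,253.3),(361.6,252.5)],[(317,147.1),(364.5,147.5)],(342.8,189.6)),(w2,[(322.4,202.3),(366.6,202.3)],[(323.3,91.5),(371.2,91.9)],(350.1,123))):
    T=onz(f,tip,.004);B=onz(f,rear,.024);d=T.mean(0)-B.mean(0);P=onz(f,pc,.078)[0]
    print('tip',r(T),'rear',r(B),'len',np.linalg.norm(d[:2]),'yaw',np.degrees(np.arctan2(d[1],d[0])),'post@.078',r(P),'orig from foot',r(B.mean(0)+d*30/105))
H=tri(b1,(507.5,231.5),b2,(514,159));E=tri(b1,(250,220),b2,(247,142));print('tri hinge,end',r(H),r(E))
t=grab('top')
for f,h,e in((b1,(507.5,231.5),(250,220)),(b2,(514,159),(247,142)),(t,(334.2,190.5),(293.8,270))):
    h=onz(f,h,.086)[0];e=onz(f,e,.086)[0];d=e-h;print('hinge',r(h),'end',r(e),np.linalg.norm(d),np.degrees(np.arctan2(d[1],d[0])))
print('boxrear b1',r(onz(b1,[(344.5,56.5),(519,78.5)],.083)),'part b1',r(onz(b1,[(459.75,146)],.057)),'part corners',r(onz(b1,240*np.array([1,0])+50*np.array([0,1])+(np.array([(577,140),(694,158),(685,243),(570,227)])-[192,0])/2,.057)), 'cap',r(onz(b1,(240+(479-192)/2,50+183/2),.045)))
print('decoys', r(onz(t,[(290,312),(403,305)],.02)))
E
```

```text
posttop [0.4256, -0.354, 0.0725]
tip [[0.3727, -0.2967, 0.004], [0.3504, -0.3355, 0.004]] rear [[0.4622, -0.3519, 0.024], [0.4406, -0.3877, 0.024]] len 0.10466188639289832 yaw 149.11851806129746 post@.078 [0.4264, -0.3543, 0.078] orig from foot [0.4257, -0.3545, 0.0183]
tip [[0.373, -0.2975, 0.004], [0.3512, -0.334, 0.004]] rear [[0.4609, -0.3514, 0.024], [0.4396, -0.3875, 0.024]] len 0.10317341493138041 yaw 148.65411436729605 post@.078 [0.4257, -0.3536, 0.078] orig from foot [0.425, -0.3541, 0.0183]
tri hinge,end [0.6466, -0.0309, 0.0832] [0.4376, 0.082, 0.0823]
hinge [0.6458, -0.0297, 0.086] end [0.4389, 0.0824, 0.086] 0.23531608639395227 151.5542525684567
hinge [0.645, -0.0299, 0.086] end [0.4382, 0.0818, 0.086] 0.23497358437044535 151.61207618751178
hinge [0.6423, -0.0313, 0.086] end [0.4329, 0.0777, 0.086] 0.23602104901014717 152.49669674130868
boxrear b1 [[0.5719, 0.1711, 0.083], [0.7115, 0.0963, 0.083]] part b1 [[0.6389, 0.0571, 0.057]] part corners [[0.6239, 0.0898, 0.057], [0.6759, 0.0596, 0.057], [0.6555, 0.0235, 0.057], [0.6042, 0.0542, 0.057]] cap [[0.575, 0.0891, 0.045]]
decoys [[0.3292, 0.0938, 0.02], [0.3412, -0.2075, 0.02]]
```

Both views agree: wedge origin at (0.4255, -0.354) with the tip at yaw 149°, post top at z≈0.073–0.078, hinge at (0.6455, -0.030), and the door line at 151.6°. Next: grasp the wedge, then lower it behind the flange.

```bash
cat >> h.py <<'E'
HG=np.array([.6452,-.0298]); A0=151.6
def wpose(phi,off,rad=.207):
    """wedge origin xy and tool yaw for door angle phi (deg), off = distance from hinge line"""
    a=np.radians(A0+phi); u=np.array([np.cos(a),np.sin(a)]); n=np.array([u[1],-u[0]])
    return HG+rad*u+off*n, A0+phi-90
E
python3 - <<'E'
from h import *
Y=-31.1
ctrl.reach((.4255,-.354,.12),[180,0,Y]); ctrl.move_straight((.4255,-.354,.037),.12)
ctrl.command_gripper(.0,70); w=ctrl.get_width(); print('w',w,ctrl.get_gripper_force(),ctrl.get_tool_pos())
assert .02<w<.034
ctrl.move_straight((.4255,-.354,.17),.15)
print(ctrl.get_force(),ctrl.get_width(),ctrl.get_joint_pos()[5])
p,y=wpose(0,.092)
ctrl.reach((*p,.17),[180,0,y]); print(ctrl.get_joint_pos()[5],ctrl.get_force())
ctrl.move_straight((*p,.060),.12)
f=grab('side'); cv2.imwrite('pics/e.png',crop(f,200,160,200,150,800,600)); print(ctrl.get_time())
E
```

```text
w 0.02543515988148747 72.08897352218628 [ 0.4257162  -0.35406908  0.03723113]
[-0.16058288  1.16632266 -1.62812061] 0.02523609302984406 164.77267850370814
127.96727734340637 [ 1.01850442 -0.44260194 -1.79213752]
10.6083
```

View pics/e.png

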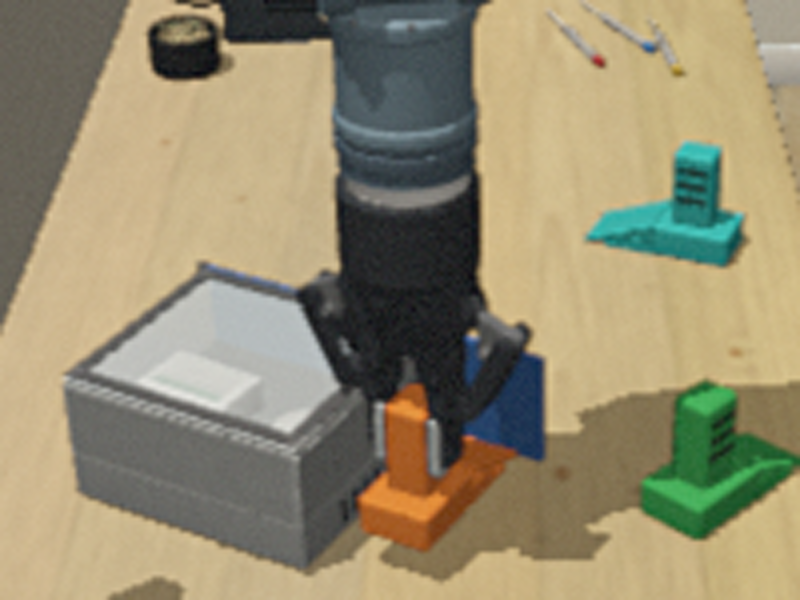

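The wedge is held upright at about (410,470) in the crop, tip toward the flange, clear of the box wall. Next: lower it and sweep the door open.

```bash
python3 - <<'E'
from h import *
r=lambda x:np.round(x,2).tolist()
p,y=wpose(0,.092)
ctrl.move_straight((*p,.0378),.06); print('down',r(ctrl.get_force()),ctrl.get_tool_pos()[2])
p,y=wpose(0,.053); ctrl.move_straight((*p,.0378),.08); print('touch',r(ctrl.get_force()))
for phi in list(range(8,97,8))+[97]:
    p,y=wpose(phi,.053); ctrl.move_straight((*p,.0378),.10,rot=[180,0,y])
    F=ctrl.get_force(); print(phi,r(F),round(ctrl.get_width(),4),round(ctrl.get_time(),1))
    assert np.linalg.norm(F)<30
a=grab('top'); f=grab('side')
cv2.imwrite('pics/f.png',np.hstack([crop(a,260,160,200,150,400,300),crop(f,230,180,200,150,400,300)]))
E
```

```text
down [0.66, 0.19, -1.57] 0.03709651863022916
touch [0.01, 1.43, -5.13]
8 [-0.52, 2.06, -4.76] 0.0251 12.2
16 [0.24, 0.97, -5.83] 0.0248 12.7
24 [1.55, 1.24, -4.79] 0.0254 13.1
32 [2.32, 1.59, -6.16] 0.0252 13.6
40 [1.94, 1.5, -4.8] 0.0249 14.0
48 [1.62, 1.88, -5.69] 0.0252 14.5
56 [1.03, 3.14, -5.84] 0.0251 14.9
64 [0.71, 2.27, -6.88] 0.0251 15.4
72 [0.46, 2.55, -6.26] 0.0254 15.8
80 [0.29, 2.93, -7.23] 0.0251 16.3
88 [-0.45, 2.54, -6.82] 0.0251 16.7
96 [-0.84, 3.05, -6.8] 0.0251 17.2
97 [0.14, 1.88, -7.54] 0.0251 17.4
```

View pics/f.png

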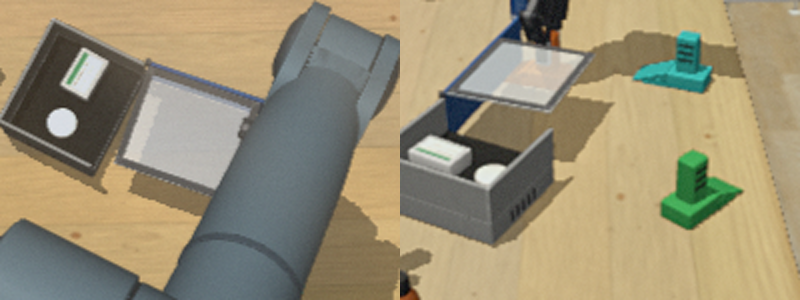

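The door stands open and the part and cap are visible. Next: release with a small opening, so the fingers clear the roof plate, then rise and check.

```bash
python3 - <<'E'
from h import *
r=lambda x:np.round(x,3).tolist()
p=np.array(ctrl.get_tool_pos())
ctrl.command_gripper(.037); print(ctrl.get_width(),r(ctrl.get_force()))
ctrl.move_straight((p[0],p[1],.07),.05); print(r(ctrl.get_force()))
ctrl.move_straight((p[0],p[1],.23),.2); print(r(ctrl.get_tool_pos()),r(ctrl.get_tcp_rot()),ctrl.get_time())
import pickle
g=grab('wrist'); 
# next: over the open box, tool x = +x box
q=(.60,.03); ctrl.reach((.58,.02,.25),[180,0,61.6]); ctrl.command_gripper(.07); b1=grab('wrist'); ctrl.reach((.54,.05,.25),[180,0,61.6]); b2=grab('wrist')
pickle.dump((g,b1,b2),open('G.pkl','wb')); a=grab('top')
cv2.imwrite('pics/g.png',np.vstack([np.hstack([crop(g,0,0,640,480,400,300),crop(a,260,160,200,150,400,300)]),np.hstack([crop(b1,0,0,640,480,400,300),crop(b2,0,0,640,480,400,300)])]))
print(ctrl.get_time())
E
```

```text
0.036996614131726696 [0.346, -0.148, 0.138]
[0.541, -0.41, -0.758]
[0.519, -0.202, 0.229] [179.986, -0.125, 158.599] 19.525
22.2833
```

View pics/g.png

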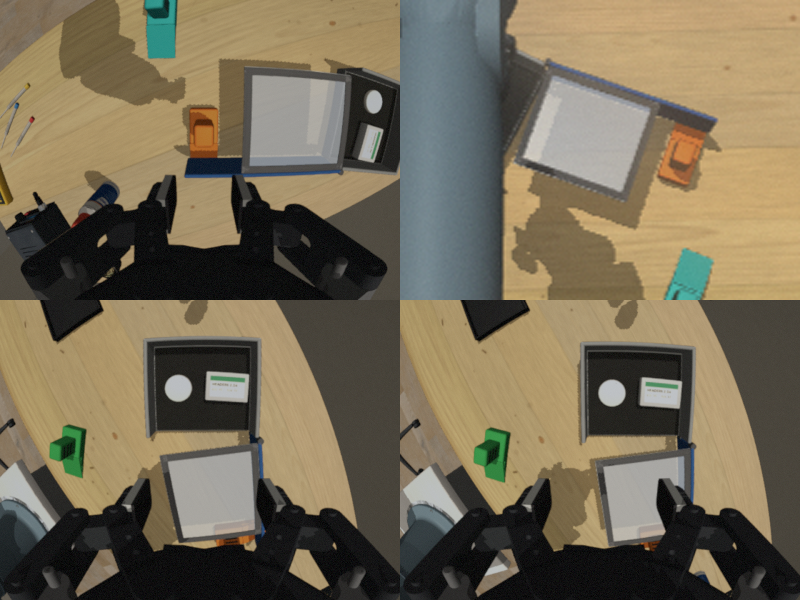

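The door is propped by the wedge at crop pixel (685,155). In the chamber the part is at about (227,387) and the cap at (178,388) in the bottom-left view. Next: compute the part, door and tray positions.

```bash
python3 - <<'E'
from h import *
import pickle
r=lambda x:np.round(x,4).tolist()
g,b1,b2=pickle.load(open('G.pkl','rb'))
cs=[]
for f,roi in((b1,(325,400,110,170)),(b2,(376,455,115,178))):
    hsv=cv2.cvtColor(f['color'],cv2.COLOR_RGB2HSV)
    m=cv2.inRange(hsv,np.array((0,0,125)),np.array((179,60,255)))|cv2.inRange(hsv,np.array((40,60,80)),np.array((90,255,255)))
    k=np.zeros_like(m);k[roi[2]:roi[3],roi[0]:roi[1]]=255
    m=cv2.morphologyEx(m&k,cv2.MORPH_CLOSE,np.ones((5,5)))
    for b in blobs(m,150)[:2]:
        P=onz(f,b[:,0],.057)[:,:2]*1000
        rc=cv2.minAreaRect(P.astype(np.float32)); bp=cv2.boxPoints(rc); e=[bp[1]-bp[0],bp[2]-bp[1]]; e=max(e,key=np.linalg.norm)
        c=proj(f,(*(np.array(rc[0])/1000),.057))[0]; print('part',rc[0],rc[1],np.degrees(np.arctan2(e[1],e[0]))%180,'px',r(c)); 
        if b is blobs(m,150)[0]: cs.append(c)
print('part tri',r(tri(b1,cs[0],b2,cs[1])))
ctrl.reach((.47,.20,.25),[180,0,151.6]); 
t=grab('top');s=grab('side');wv=grab('wrist')
h,e=onz(t,[(334.5,191.5),(418,220)],.086); d=e-h; print('door',r(h),r(e),'phi',np.degrees(np.arctan2(d[1],d[0]))%360-A0)
tc=[]
for f,roi,th in((t,(160,235,225,300),75),(s,(275,365,325,400),50)):
    v=f['color'].max(2); m=cv2.inRange(v,0,th); k=np.zeros_like(m);k[roi[2]:roi[3],roi[0]:roi[1]]=255
    b=blobs(m&k)[0]; P=onz(f,cv2.convexHull(b)[:,0],.018 if f is t else .010)[:,:2]*1000
    rc=cv2.minAreaRect(P.astype(np.float32)); print('tray',rc); tc.append(proj(f,(*(np.array(rc[0])/1000),.018 if f is t else .010))[0])
print('tray tri',r(tri(t,tc[0],s,tc[1])))
cv2.imwrite('pics/h.png',np.vstack([np.hstack([crop(t,130,150,200,150,400,300),crop(s,200,200,200,200,400,300)]),np.hstack([crop(b1,220,60,220,165,400,300),crop(wv,0,0,640,480,400,300)])]))
pickle.dump(wv,open('W.pkl','wb'));print(ctrl.get_time())
E
```

```text
part (639.8814697265625, 56.92319869995117) (41.75904083251953, 61.54092025756836) 148.77261 px [363.3801, 138.488]
part (639.8109741210938, 56.940372467041016) (41.740234375, 61.84515380859375) 148.84727 px [417.7162, 148.4647]Traceback (most recent call last):
  File "<stdin>", line 16, in <module>
IndexError: list index out of range
```

```bash
python3 - <<'E'
from h import *
import pickle
r=lambda x:np.round(x,4).tolist()
g,b1,b2=pickle.load(open('G.pkl','rb'))
print('part tri',r(tri(b1,(363.38,138.49),b2,(417.72,148.46))))
ctrl.reach((.47,.20,.25),[180,0,151.6]); 
t=grab('top');s=grab('side');wv=grab('wrist')
h,e=onz(t,[(334.5,191.5),(418,220)],.086); d=e-h; print('door',r(h),r(e),'phi',np.degrees(np.arctan2(d[1],d[0]))%360-A0)
tc=[]
for f,roi,th in((t,(160,235,225,300),75),(s,(275,365,325,400),50)):
    v=f['color'].max(2); m=cv2.inRange(v,0,th); k=np.zeros_like(m);k[roi[2]:roi[3],roi[0]:roi[1]]=255
    b=blobs(m&k)[0]; z=.018 if f is t else .010; P=onz(f,cv2.convexHull(b)[:,0],z)[:,:2]*1000
    rc=cv2.minAreaRect(P.astype(np.float32)); print('tray',rc); tc.append(proj(f,(*(np.array(rc[0])/1000),z))[0])
print('tray tri',r(tri(t,tc[0],s,tc[1])))
cv2.imwrite('pics/h.png',np.vstack([np.hstack([crop(t,130,150,200,150,400,300),crop(s,200,200,200,200,400,300)]),np.hstack([crop(b1,220,60,220,165,400,300),crop(wv,0,0,640,480,400,300)])]))
pickle.dump(wv,open('W.pkl','wb'));print(ctrl.get_time())
E
```

```text
part tri [0.6399, 0.0569, 0.0566]
door [0.6395, -0.0321, 0.086] [0.5571, -0.2483, 0.086] phi 97.54231498409413
tray ((482.74957275390625, 268.55364990234375), (177.66908264160156, 46.72035598754883), 0.5169516801834106)
tray ((473.56488037109375, 359.29058837890625), (141.06805419921875, 107.51236724853516), 86.0819091796875)
tray tri [0.485, 0.2852, -0.0601]
23.5917
```

View pics/h.png

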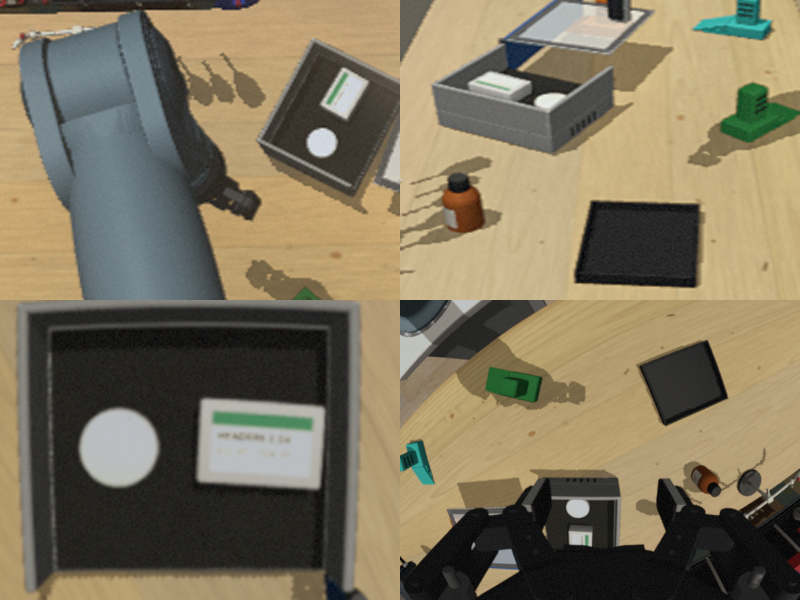

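Tray rim corners in the wrist view (bottom right) are about (640,367), (710,341), (727,399) and (664,425). The door is at about 97° by the top view. Next: fix the tray, grasp the part and carry it.

```bash
python3 - <<'E'
from h import *
import pickle
r=lambda x:np.round(x,4).tolist()
wv=pickle.load(open('W.pkl','rb'))
C=onz(wv,(np.array([(640,367),(710,341),(727,399),(664,425)])-[400,300])*1.6,.018); print('wrist tray',r(C[:,:2]),r(C.mean(0)))
t=grab('top'); t['color']=cv2.imread('pics/a_top.png')[:,:,::-1].copy()
m=cv2.inRange(t['color'].max(2),0,85);k=np.zeros_like(m);k[230:296,160:235]=255
b=blobs(m&k)[0]; rc=cv2.minAreaRect((onz(t,b[:,0],.014)[:,:2]*1000).astype(np.float32)); print('top tray',rc)
# grasp
ctrl.command_gripper(.062)
P=(.6399,.0569); ctrl.reach((*P,.13),[180,0,148.8]); ctrl.move_straight((*P,.06),.12); ctrl.move_straight((*P,.0385),.06); print(r(ctrl.get_force()))
ctrl.command_gripper(0,35); w=ctrl.get_width(); print('w',w,r(ctrl.get_tool_pos()),r(ctrl.get_force())); assert .036<w<.05
ctrl.move_straight((*P,.17),.12); print(ctrl.get_width(),ctrl.get_gripper_force(),ctrl.get_time())
E
```

```text
wrist tray [[0.4166, 0.2936], [0.4275, 0.4273], [0.5326, 0.413], [0.5205, 0.2862]] [0.4743, 0.355, 0.018]
top tray ((469.4957275390625, 353.37188720703125), (133.38890075683594, 110.78541564941406), 85.9996109008789)
[0.1127, -0.1523, 0.1198]
w 0.04121511053246825 [0.6404, 0.0569, 0.039] [-0.4833, -0.1277, 1.3873]
0.04086973705657081 37.034860253334045 27.6833
```

```bash
python3 - <<'E'
from h import *
r=lambda x:np.round(x,4).tolist()
Q=(.471,.354)
ctrl.reach((*Q,.15),[180,0,86]); print(ctrl.get_width(),r(ctrl.get_tool_pos()))
ctrl.move_straight((*Q,.03),.12); z=.012
while z>=.007:
    ctrl.move_straight((*Q,z),.03); F=ctrl.get_force(); print(z,r(F))
    if F[2]>3: break
    z-=.001
ctrl.command_gripper(.054); ctrl.move_straight((*Q,.05),.06); ctrl.move_straight((*Q,.25),.2)
ctrl.reach((.36,.30,.28),[180,0,86])
w=grab('wrist');t=grab('top');s=grab('side')
cv2.imwrite('pics/i.png',np.vstack([np.hstack([crop(w,0,0,640,480,400,300),crop(s,250,140,150,112,400,300)]),np.hstack([crop(t,150,150,200,150,400,300),crop(t,270,170,160,120,400,300)])]))
print(ctrl.get_time())
E
```

```text
0.0410088286550673 [0.4714, 0.3536, 0.1498]
0.012 [-0.157, 0.4414, -0.6418]
0.011 [-0.2339, -0.7889, -0.7846]
0.009999999999999998 [0.4387, 0.0673, -1.2761]
0.008999999999999998 [0.005, 0.5804, -0.7021]
0.007999999999999997 [-0.0914, 0.1094, -0.7039]
35.05
```

View pics/i.png

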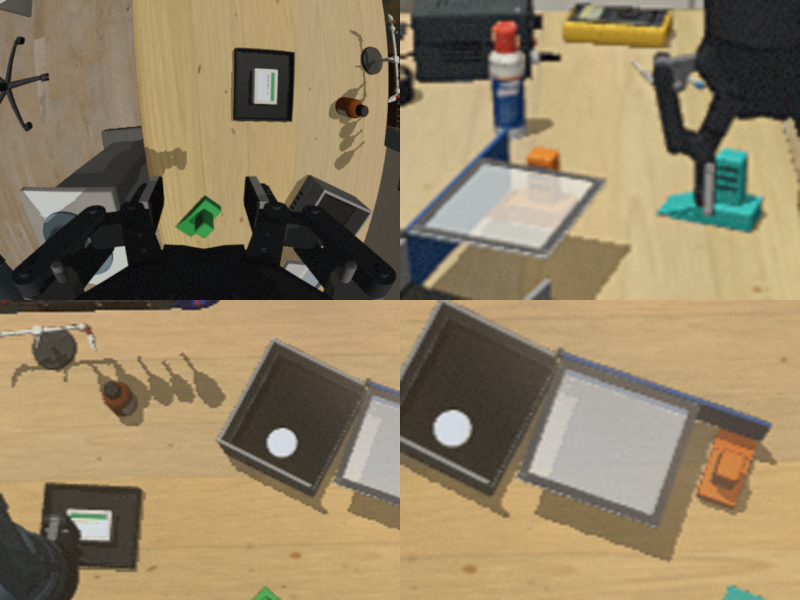

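The part lies flat, label up, in the tray at (265,85) in the wrist view. The wedge props the door at (728,470), and the cap, bottle and can stand as before.

```bash
python3 -c "
from station import ctrl
print(ctrl.hand_in())"
```

```text
the job is handed in; nothing more can be done
None
```

The job is handed in at about 35 s robot time: the orange wedge props the door open at about 97°, the parts box lies flat and label up in the black tray, and the cap, can and bottle look undisturbed in the last pictures.

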